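# Brush out a moulded sleeve before inspection

## Robot

A 7-joint arm with a two-finger parallel gripper is mounted at the origin on the work surface. World frame = base frame: x ahead of the robot, y to its left, z up, the work surface at z = 0. Lengths are in m, angles in rad, forces in N, time in s.
With the tool pointing down it reaches from about 0.425 to 0.925 m from the base axis. Payload 6.8 kg.
Tool frame: the origin (TCP) lies on the centre line of the jaws, within the pads' length; the fingertips stand 19 mm ahead of it and the grasp point (between the pads) is the TCP (bot.tcp_to_tips is the distance from the TCP to the fingertips, in m); x points along the fingers, y is the direction in which the jaws open and shut, and the axes are right-handed (so a half turn about x gives the same grasp; the last joint's range is limited). The gripper opens to 85 mm and grips with 20 to 120 N. Pads are 22 mm wide; open, the fingers measure 114 mm over their backs; the gripper's body (76 mm by 85 mm) begins 54 mm behind the grasp point. The pads swing forward as they close: fully open they stand 13 mm farther back than shut.
Start: joints at [-1.39, 0.477, 0.022, 1.555, -0.011, 1.109, -0.083], TCP at [0.192, 0.647, 0.224] pointing down, gripper open.
Joint ranges: [-2.96, 2.96], [-0.34, 2.1], [-1.41, 1.46], [0.24, 2.44], [-1.37, 4.51], [0.17, 1.92], [-2.96, 2.96]. Speed limits (rad/s): [2.39, 2.39, 3.14, 3.14, 3.14, 3.14, 3.14].

## Interface

Orientations are given as a unit quaternion [w, x, y, z].
In Python, from station import status, eyes, bot gives the robot as it stands.
- The arm moves only by the tool apply_moves, never from a script. Its arguments are lists of equal length, an entry for each row: "travel": the shift along the tool's x, y, z in cm, a list of three; "turn": the turn, a rotation vector about the tool's x, y, z in rad, a list of three; "grip": the closure, from 0 (fully open) to 1 (shut). In form: {"travel": [[tx, ty, tz], ...], "turn": [[wx, wy, wz], ...], "grip": [grip, ...]}. A call has 1 to 8 rows; each row shifts and turns the pose as measured when the row begins, along the tool's axes as they then stand; what a row does not reach is not made up. A row lasts 1/12 s, in which the tool goes at most 41.7 mm and 7.16 degrees, less where a joint would pass 70% of its speed; a pose out of reach is approached as far as the arm can. A call is refused whole if a number of a shift passes 4.17 or a number of a turn 0.125, either way. A call with a gripper value outside its range is refused whole. The fingers move at their own pace and stop on an object; "newtons" is the grip in N (left out, the last holds). Time passes only in rows, so rows that do not move let the fingers close. It gives the time, the measured TCP pose, the force and the opening at its end, in the units of the state.
- status.get_obs(): the state, without advancing time (a new reading comes with each control period).
- eyes.read_camera(name): name is "side" or "top" or "wrist"; returns the picture (384x512x3 uint8, red, green, blue); there is no depth.
- eyes.calibration(name): a dict with "intrinsics" (3x3 intrinsics, pixels), "xyz" and "attitude" of the camera in the world; the wrist camera has in their place "T_tool_cam" (4x4, takes a point from camera to tool coordinates, whose origin is the TCP and whose axes are the tool frame's). Camera axes: x right, y down, z forward; pixel columns grow to the right and rows downward; lengths in m; the calibration is good to about 2 mm. A picture is of the moment at which its call begins: read the wrist's pose just before it. calibration takes no time and is no camera call.
- bot.hand_in(): hands the job in, once; it reports no verdict.
Trained networks look in the newest picture that a camera, given by its name, has taken for a name from the list of things; names that differ only in an ending like _2 or _b are one class to them, and where a whole thing is asked for, a point or a joint stands for the part that bears it (a point fixed in the world has none). Each returns a list of dicts, best first, with "score" (0 to 1); they miss things now and then, are a little off and sometimes report something else, mostly with a low value. They report only what shows in the picture. A call takes as long as a camera call. They do not tell look-alikes from the thing itself.
- eyes.masks_of(thing, camera): "region" (384x512 bool, what is visible of it) and "rect" ([left, top, right, bottom] in pixels, round what is visible of it).
The state is a dict: "t": time; "q": joint angles; "joint_vel": joint speeds; "joint_torque": joint torques, N m; "eef_pos": TCP position; "tool_rot": TCP orientation; "contact_force": force on the tool from outside, world axes, zero at the start; "torque": the same for the moment, N m; "gripper_width": opening from 0.0 (shut) to 1.0 (fully open).
Only numpy, scipy, OpenCV 4.12 (cv2) and the standard library are available. Lean on these libraries where they do the work, as an engineer would, in place of code of your own. Each camera call takes 0.05 s, during which the arm holds its last target. There are 200 camera calls.

## Task

Take the long brush (not the short one) from the stand and scrub out the inside of the white sleeve that leans in the cradle with three full strokes: each time push gently down until you feel the bristle tip press on the bottom and keep it there for a moment, and between strokes draw the brush back until about half of its bristle head is out of the mouth. Then stand the long brush back upright in the empty well of the stand, all the way down, and let go. Do not push hard on the bottom, and leave the short brush and the other things on the bench where they are.

Things in the scene. Friction and masses are not known exactly. Their poses are not given: they have to be found in the camera images.
- long_brush: The long bottle brush, 200 mm long, about 90 g; starts upright in one well of the stand. Origin: centre of the flat bristle tip (its lower end), z runs along the brush to the handle. White bristle head 28 mm diameter from z 0 to 50 mm, steel neck 8 mm diameter from 50 to 130 mm, black flat-sided handle from 130 to 200 mm, 24 mm (x) by 16 mm (y): grip it across y.
- short_brush: The short brush, to be left alone: alike but 145 mm long (head 50 mm, neck 25 mm, handle 70 mm); stands in the other well. Origin at its tip, z up. Which brush stands in which well varies.
- sleeve: White moulded sleeve, a round cup fixed in the cradle, leaning 36 degrees from vertical, its mouth towards the robot. Origin: centre of the mouth; z: its axis, out of the mouth. Outer diameter 54 mm, bore 42 mm. Its bottom is a flat disc across the bore, 75 to 100 mm below the mouth: it differs each time and must be felt. The disc is sprung and gives about 0.5 mm per newton of pressing.
- cradle: The fixed metal cradle that carries the sleeve and its bottom disc. Base plate 170 by 120 by 12 mm; origin on the bench straight below the sleeve's mouth (the mouth is 145 mm above the bench); x points along the lean, away from the mouth side; two cheeks 10 mm thick beside the sleeve, up to 97 mm high.
- stand: The fixed grey brush stand, a block 80 mm (x) by 180 mm (y) by 55 mm high; origin at the centre of its underside. Two round wells 41 mm wide and 45 mm deep, 110 mm apart along y. Stand and cradle may change sides.
- well_a (a point): Centre of the floor of the stand's well at -y, 10 mm above the bench; axes as the stand.
- well_b (a point): Centre of the floor of the stand's well at +y, 10 mm above the bench; axes as the stand.
- tape: Bystander: black tape dispenser 120 by 50 by 90 mm, origin under its centre.
- spare: Bystander: short white moulded sleeve standing open end up, 54 mm diameter, 75 mm high, origin under its centre.
- loupe: Bystander: black inspection loupe, 52 mm diameter, 40 mm high, origin under its centre.
- plates: Bystander: pack of white plastic plates 150 by 100 by 24 mm, origin under its centre.
- gauge: Bystander: steel gauge bar 100 by 25 by 12 mm, origin under its centre.
- cup: Bystander: white plastic cup, 76 mm rim, 90 mm high, origin under its centre.
Things that resemble listed ones, but are neither listed nor needed, are in the scene too. Of the things that look like the cradle, take the one that is farthest to the robot's left at the start.

How it is judged:
By the outcome, as a careful person would: the job done as asked, in the order asked, and still so for the second after the job is handed in, with the robot touching nothing.
It also fails if it takes over 64 s, if anything falls off the work surface, if the arm or the gripper's body presses on something with over 40 N, if the wrist force passes 120 N, or if a joint passes its speed limit or range.

## Working session

There is one attempt and no reset: what is moved stays moved. The work goes in short steps, Python scripts to look and compute and a tool call to move; the robot and the scene stay as the last step left them, time stands still between calls to the robot, and variables do not carry over. Pictures are saved under pics/ and viewed, about 8 in all and at most 12, crops included, and the job is handed in when it is done.

Besides the shell and the picture viewer there is one more tool, called after ">>>" as name(argument=value, ...), one argument or row to a line, values as JSON. apply_moves: Moves the arm, as the interface text tells. Its arguments: {"type":"object","properties":{"travel":{"type":"array"},"turn":{"type":"array"},"grip":{"type":"array"},"newtons":{"type":"number"}},"required":["travel","turn","grip"]}

```bash
mkdir -p pics; ls; python3 - <<'E'
from station import status,eyes,bot
import cv2,numpy as np
np.set_printoptions(precision=4,suppress=True)
print(status.get_obs())
ims=[]
for c in ["side","top"]:
    im=eyes.read_camera(c); np.save(f"{c}0.npy",im)
    print(c,eyes.calibration(c)); cv2.imwrite(f"pics/{c}0.png",cv2.resize(im[:,:,::-1],(800,600),interpolation=cv2.INTER_CUBIC))
    for t in ["long_brush","short_brush","stand","cradle","sleeve"]:
        print(c,t,[(round(d["score"],2),np.round(d["rect"]).tolist()) for d in eyes.masks_of(t,c)])
print(eyes.calibration("wrist"),bot.tcp_to_tips,status.get_obs()["t"])
E
```

```text
pics
{'t': 0.0, 'q': array([-1.3901,  0.4778,  0.0223,  1.5565, -0.0115,  1.1093, -0.0831]), 'joint_vel': array([ 0.    ,  0.0005,  0.0017,  0.0012,  0.0002, -0.0004,  0.0007]), 'joint_torque': array([  0.0001, -59.6452,   1.608 , -28.1198,   0.0124,   0.0092,
        -0.    ]), 'eef_pos': array([0.1921, 0.6465, 0.2229]), 'tool_rot': array([ 0.6997,  0.1011,  0.6998, -0.1024]), 'contact_force': array([ 0.1448, -0.3633, -0.2348]), 'torque': array([-0.002 , -0.0502,  0.0397]), 'gripper_width': 1.0023564181633957}
side {'intrinsics': array([[363.0881,   0.    , 254.375 ],
       [  0.    , 363.0881, 190.2483],
       [  0.    ,   0.    ,   1.    ]]), 'xyz': array([ 0.1681, -0.7808,  0.8768]), 'attitude': array([-0.397 ,  0.8885, -0.2146,  0.0835])}
side long_brush [(0.78, [297.0, 212.0, 308.0, 256.0])]
side short_brush [(0.64, [277.0, 201.0, 289.0, 230.0]), (0.59, [296.0, 215.0, 307.0, 259.0])]
side stand [(0.84, [267.0, 215.0, 319.0, 278.0])]
side cradle [(0.86, [185.0, 217.0, 245.0, 273.0]), (0.73, [230.0, 139.0, 280.0, 186.0])]
side sleeve [(0.86, [233.0, 137.0, 259.0, 164.0])]
top {
[... 281 characters left out ...]
.0]), (0.47, [274.0, 166.0, 339.0, 199.0])]
top short_brush [(0.59, [281.0, 166.0, 292.0, 187.0])]
top stand [(0.84, [274.0, 166.0, 339.0, 202.0]), (0.67, [282.0, 167.0, 294.0, 185.0])]
top cradle [(0.7, [247.0, 222.0, 308.0, 295.0]), (0.68, [274.0, 166.0, 340.0, 203.0]), (0.61, [154.0, 135.0, 205.0, 196.0])]
top sleeve [(0.82, [154.0, 158.0, 187.0, 183.0])]
{'intrinsics': array([[312.6933,   0.    , 254.09  ],
       [  0.    , 312.6933, 190.8893],
       [  0.    ,   0.    ,   1.    ]]), 'T_tool_cam': array([[-0.0003, -0.32  ,  0.9474, -0.1495],
       [ 1.    ,  0.0004,  0.0005,  0.0006],
       [-0.0005,  0.9474,  0.32  , -0.0829],
       [ 0.    ,  0.    ,  0.    ,  1.    ]])} 0.019 0.6
```

View pics/top0.png

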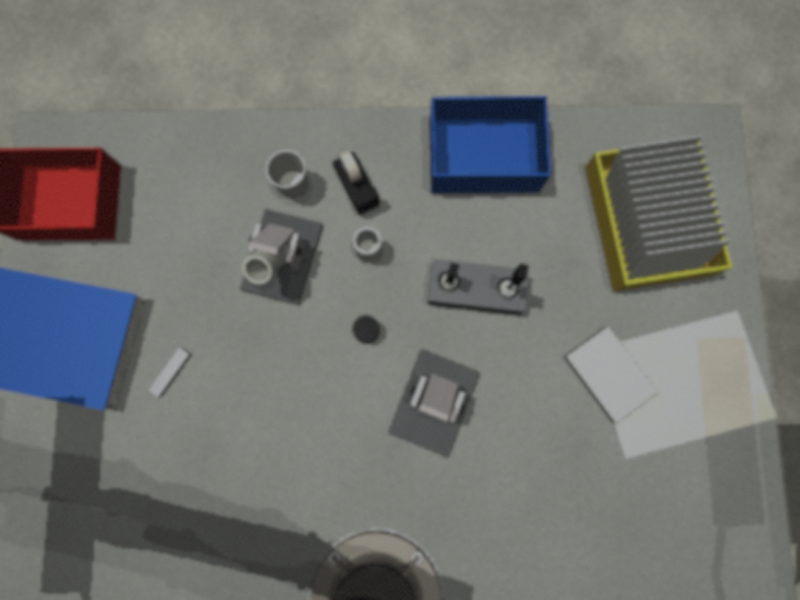

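View pics/side0.png

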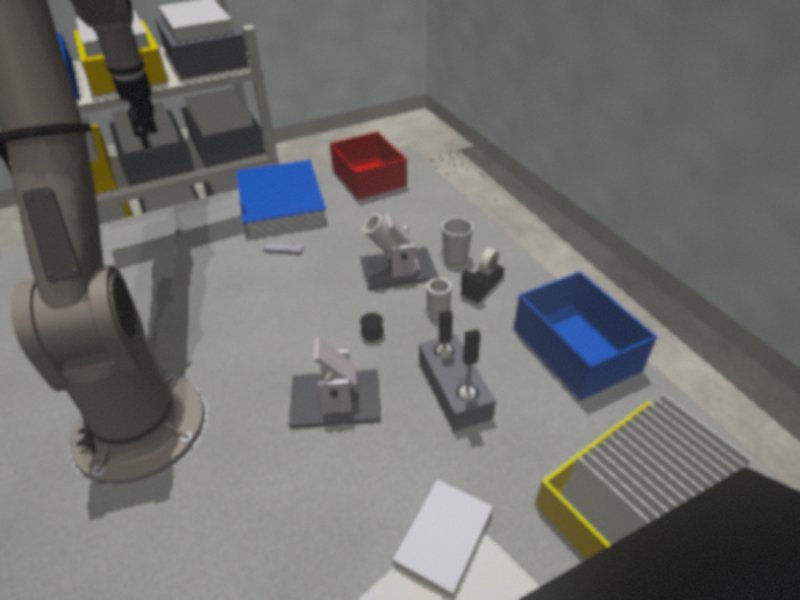

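The top view shows the stand at about (478,287) of 800x600. The long brush, with its visible neck, is in the right (-y) well at (508,287), and the short one is at (450,280). The leftmost cradle and sleeve has its mouth at (257,268). The side view agrees.

```bash
cat > h.py <<'E'
import numpy as np, cv2
from scipy.spatial.transform import Rotation as R
from station import status,eyes,bot
np.set_printoptions(precision=4,suppress=True)
def rq(q): return R.from_quat([q[1],q[2],q[3],q[0]])
def tool():
    o=status.get_obs(); T=np.eye(4); T[:3,:3]=rq(o["tool_rot"]).as_matrix(); T[:3,3]=o["eef_pos"]; return T
def cam(name,Tt=None):
    c=eyes.calibration(name)
    if name=="wrist": T=(tool() if Tt is None else Tt)@c["T_tool_cam"]
    else:
        T=np.eye(4); T[:3,:3]=rq(c["attitude"]).as_matrix(); T[:3,3]=c["xyz"]
    return c["intrinsics"],T
def proj(K,T,P):
    p=(np.atleast_2d(P)-T[:3,3])@T[:3,:3]; return (p/p[:,2:])@K.T[:,:2]
def hit(K,T,uv,z):
    uv=np.atleast_2d(uv); d=np.c_[uv,np.ones(len(uv))]@np.linalg.inv(K).T@T[:3,:3].T
    return T[:3,3]+d*((z-T[2,3])/d[:,2])[:,None]
def pose(p,ax,yax):
    "tool pose: x along ax, y near yax"
    x=np.array(ax,float);x/=np.linalg.norm(x);y=np.array(yax,float);y-=x*(x@y);y/=np.linalg.norm(y)
    T=np.eye(4);T[:3,:3]=np.c_[x,y,np.cross(x,y)];T[:3,3]=p;return T
def plan(goal,n=None,start=None,step=4.0,ang=0.115):
    "rows from start to goal, straight, even"
    S=tool() if start is None else start
    d=goal[:3,3]-S[:3,3]; rv=R.from_matrix(S[:3,:3].T@goal[:3,:3]).as_rotvec()
    m=n or max(1,int(np.ceil(max(np.linalg.norm(d)*100/step,np.linalg.norm(rv)/ang))))
    out=[]
    for i in range(m):
        Ri=S[:3,:3]@R.from_rotvec(rv*i/m).as_matrix()
        out.append((np.round(Ri.T@d*100/m,2).tolist(),np.round(rv/m,3).tolist()))
    print(m,"rows");print("travel",[a for a,b in out]);print("turn",[b for a,b in out][:1],"each")
E
python3 - <<'E'
from h import *
K,T=cam("top"); s=512/800
P={"longtop":(520,270,.21),"longhead":(508,290,.06),"shorttop":(453,267,.155),"mouth":(257,268,.145)}
for k,(u,v,z) in P.items(): print(k,hit(K,T,(u*s,v*s),z))
print("stand top corners",hit(K,T,np.array([(433,260),(528,268),(526,313),(428,303)])*s,.055))
print("cradle base",hit(K,T,np.array([(263,210),(322,222),(300,303),(240,292)])*s,.012))
print(hit(K,T,np.array([(367,240),(367,328),(440,400)])*s,.07))
print(tool())
E
```

```text
longtop [[ 0.5555 -0.2446  0.21  ]]
longhead [[ 0.5505 -0.2488  0.06  ]]
shorttop [[ 0.5738 -0.1403  0.155 ]]
mouth [[0.5771 0.1997 0.145 ]]
stand top corners [[ 0.61   -0.1109  0.055 ]
 [ 0.5931 -0.2887  0.055 ]
 [ 0.5079 -0.2812  0.055 ]
 [ 0.528  -0.1003  0.055 ]]
cradle base [[0.7251 0.2234 0.012 ]
 [0.6992 0.1054 0.012 ]
 [0.537  0.1453 0.012 ]
 [0.5595 0.2625 0.012 ]]
[[ 0.646   0.0127  0.07  ]
 [ 0.4802  0.0122  0.07  ]
 [ 0.3501 -0.1185  0.07  ]]
[[-0.      0.2848  0.9586  0.1922]
 [ 0.0001  0.9586 -0.2848  0.6471]
 [-1.      0.0001 -0.      0.2239]
 [ 0.      0.      0.      1.    ]]
```

```bash
python3 - <<'E'
from h import *
plan(pose([.53,.215,.36],[0,0,-1],[.235,.972,0]))
E
```

```text
15 rows
travel [[-0.91, -2.12, 2.98], [-0.91, -2.13, 2.97], [-0.91, -2.14, 2.96], [-0.91, -2.15, 2.96], [-0.91, -2.16, 2.95], [-0.91, -2.17, 2.94], [-0.91, -2.18, 2.93], [-0.91, -2.19, 2.93], [-0.91, -2.2, 2.92], [-0.91, -2.21, 2.91], [-0.91, -2.22, 2.9], [-0.91, -2.23, 2.9], [-0.91, -2.24, 2.89], [-0.91, -2.25, 2.88], [-0.91, -2.26, 2.87]]
turn [[-0.003, -0.0, -0.0]] each
```

>>> apply_moves(
  travel=[
    [-0.9,-2.1,3],
    [-0.9,-2.1,3],
    [-0.9,-2.1,3],
    [-0.9,-2.2,3],
    [-0.9,-2.2,3],
    [-0.9,-2.2,3],
    [-0.9,-2.2,3],
    [-0.9,-2.2,3],
  ],
  turn=[
    [0,0,0],
    [0,0,0],
    [0,0,0],
    [0,0,0],
    [0,0,0],
    [0,0,0],
    [0,0,0],
    [0,0,0],
  ],
  grip=[0,0,0,0,0,0,0,0],
)

```text
t: 1.27
eef_pos: [0.371, 0.4117, 0.2947]
tool_rot: [0.699, 0.095, 0.703, -0.095]
contact_force: [0.7, 0.5, -0.2]
gripper_width: 1.001
```

>>> apply_moves(
  travel=[
    [-0.9,-2.2,2.9],
    [-0.9,-2.2,2.9],
    [-0.9,-2.2,2.9],
    [-0.9,-2.2,2.9],
    [-0.9,-2.2,2.9],
    [-0.9,-2.3,2.8],
    [-0.9,-2.3,2.8],
  ],
  turn=[
    [0,0,0],
    [0,0,0],
    [0,0,0],
    [0,0,0],
    [0,0,0],
    [0,0,0],
    [0,0,0],
  ],
  grip=[0,0,0,0,0,0,0],
)

```text
t: 1.85
eef_pos: [0.5296, 0.1954, 0.3621]
tool_rot: [0.7, 0.097, 0.702, -0.093]
contact_force: [1.1, 0.5, -0.0]
gripper_width: 0.998
```

```bash
python3 - <<'E'
from h import *
print(status.get_obs()["t"]); Tt=tool();print(Tt); im=eyes.read_camera("wrist"); np.save("w1.npy",im);np.save("w1T.npy",Tt)
im=cv2.cvtColor(im,cv2.COLOR_RGB2BGR)
ms=eyes.masks_of("sleeve","wrist")
for d in ms: print(d["score"],d["rect"])
cv2.imwrite("pics/w1.png",cv2.resize(im,(800,600),interpolation=cv2.INTER_CUBIC))
E
```

```text
1.85
[[-0.0027  0.2663  0.9639  0.5296]
 [ 0.005   0.9639 -0.2663  0.1954]
 [-1.      0.0041 -0.0039  0.3621]
 [ 0.      0.      0.      1.    ]]
0.93 [250.4, 173.9, 288.7, 215.6]
```

View pics/w1.png

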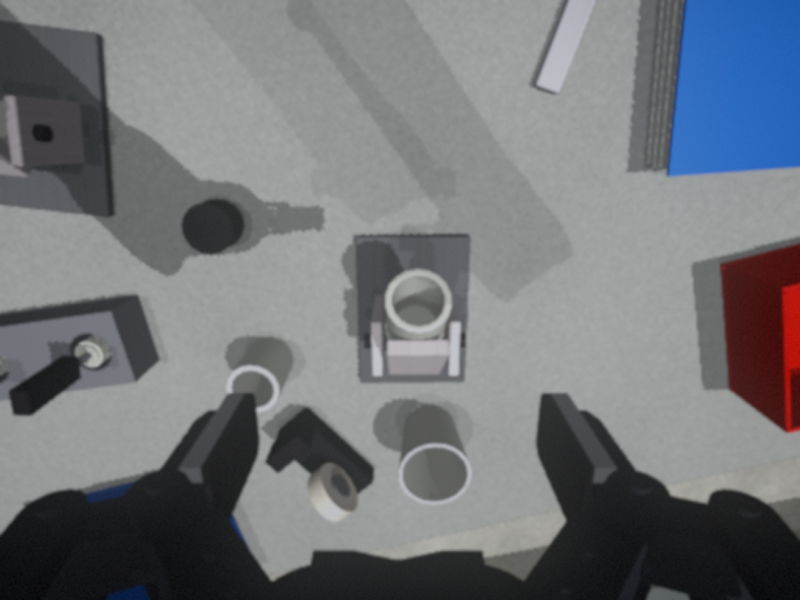

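The wrist view shows the sleeve mouth centred at (419,301) of 800x600. The base plate corners are at (355,235), (470,233), (464,382) and (360,381).

```bash
python3 - <<'E'
from h import *
Tt=np.load("w1T.npy"); K,T=cam("wrist",Tt); im=np.load("w1.npy"); s=.64
c=hit(K,T,np.array([(355,235),(470,233),(464,382),(360,381)])*s,.012); print(c)
for a,b in [(0,3),(1,2),(0,1),(3,2)]:
    d=c[b]-c[a]; print(np.linalg.norm(d),np.degrees(np.arctan2(d[1],d[0])))
# ellipse of bright rim
sub=im[165:222,240:298].astype(int); g=sub.min(2)
for th in (150,170,190):
    m=(g>th).astype(np.uint8); cs,_=cv2.findContours(m,cv2.RETR_EXTERNAL,cv2.CHAIN_APPROX_NONE)
    k=max(cs,key=cv2.contourArea); print(th,cv2.boundingRect(k),cv2.fitEllipse(k) if len(k)>5 else 0)
# prediction
yaw=np.radians(-14);a=np.array([-np.sin(np.radians(36))*np.cos(yaw),-np.sin(np.radians(36))*np.sin(yaw),np.cos(np.radians(36))])
m=hit(K,T,np.array([(419,301)])*s,.145)[0];print("mouth",m)
e1=np.array([-np.sin(yaw),np.cos(yaw),0]);e2=np.cross(a,e1)
t=np.linspace(0,2*np.pi,60)[:,None]
for dz in (0,):
  q=proj(K,T,m+.027*(np.cos(t)*e1+np.sin(t)*e2));print(q.min(0)/s,q.max(0)/s)
big=cv2.resize(im[:,:,::-1][140:260,210:330],None,fx=5,fy=5,interpolation=cv2.INTER_CUBIC)
for r,col in((.027,(0,0,255)),(.021,(0,255,0))):
  q=proj(K,T,m+r*(np.cos(t)*e1+np.sin(t)*e2));cv2.polylines(big,[(((q-[210,140]+.5)*5)).astype(int)],True,col,1)
for d in (.05,.075):
  q=proj(K,T,m-d*a)[0];cv2.circle(big,tuple(((q-[210,140])*5).astype(int)),3,(255,0,0),-1)
cv2.imwrite("pics/w1c.png",big)
E
```

```text
[[0.5335 0.1516 0.012 ]
 [0.5631 0.2667 0.012 ]
 [0.7294 0.2222 0.012 ]
 [0.6963 0.1079 0.012 ]]
0.1685784100840028 -15.03093671965537
0.17212350257513917 -14.992846990256966
0.11884823977943602 75.54316413142395
0.11897999327016509 73.83529512218355
150 (7, 8, 42, 44) ((27.586624145507812, 28.531103134155273), (40.42195510864258, 42.60909652709961), 147.01390075683594)
170 (7, 9, 41, 40) ((27.293867111206055, 28.200727462768555), (38.08748245239258, 40.200408935546875), 113.96208953857422)
190 (49, 42, 4, 15) ((50.76976013183594, 50.14865493774414), (2.799532890319824, 17.215726852416992), 3.439718723297119)
mouth [0.5755 0.2025 0.145 ]
[384.9955 269.2005] [453.0565 334.2099]
```

View pics/w1c.png

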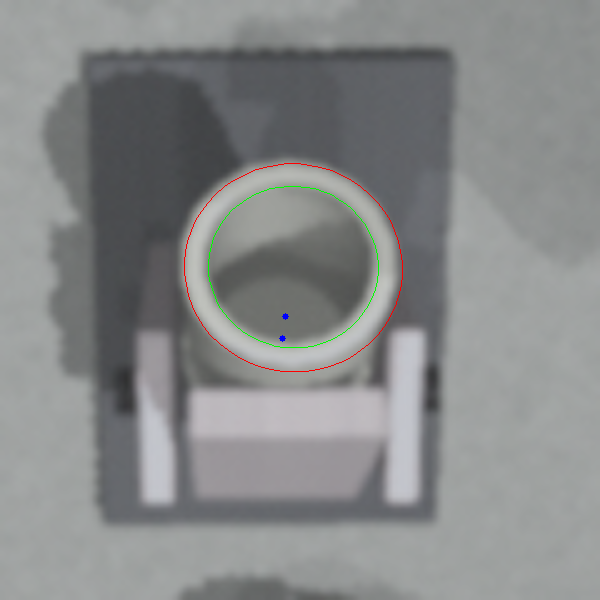

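The rim model fits to within about 1 px: mouth (0.5755, 0.2025, 0.145), yaw -15°. Next is the brush.

```bash
python3 - <<'E'
from h import *
y=np.radians(-8)
plan(pose([.545,-.235,.36],[0,0,-1],[-np.sin(y),np.cos(y),0]))
E
```

```text
11 rows
travel [[0.02, -3.68, 1.18], [0.02, -3.69, 1.13], [0.02, -3.71, 1.08], [0.02, -3.72, 1.03], [0.02, -3.74, 0.98], [0.02, -3.75, 0.94], [0.03, -3.76, 0.89], [0.03, -3.77, 0.84], [0.03, -3.78, 0.79], [0.03, -3.79, 0.74], [0.03, -3.8, 0.69]]
turn [[-0.013, 0.0, -0.0]] each
```

>>> apply_moves(
  travel=[
    [0,-3.7,1.2],
    [0,-3.7,1.1],
    [0,-3.7,1.1],
    [0,-3.7,1],
    [0,-3.7,1],
    [0,-3.75,0.9],
  ],
  turn=[
    [-0.013,0,0],
    [-0.013,0,0],
    [-0.013,0,0],
    [-0.013,0,0],
    [-0.013,0,0],
    [-0.013,0,0],
  ],
  grip=[0,0,0,0,0,0],
)

```text
t: 2.45
eef_pos: [0.54, -0.0332, 0.3617]
tool_rot: [0.705, 0.068, 0.703, -0.062]
contact_force: [1.1, -0.4, -0.4]
gripper_width: 1.002
```

>>> apply_moves(
  travel=[
    [0,-3.8,0.9],
    [0,-3.8,0.8],
    [0,-3.8,0.8],
    [0,-3.8,0.7],
    [0,-3.8,0.7],
    [0,0,0],
  ],
  turn=[
    [-0.013,0,0],
    [-0.013,0,0],
    [-0.013,0,0],
    [-0.013,0,0],
    [-0.013,0,0],
    [0,0,0],
  ],
  grip=[0,0,0,0,0,0],
)

```text
t: 2.95
eef_pos: [0.5457, -0.2421, 0.3612]
tool_rot: [0.708, 0.045, 0.704, -0.04]
contact_force: [-0.4, -1.6, 0.5]
gripper_width: 1.001
```

```bash
python3 - <<'E'
from h import *
print(status.get_obs()["t"]); Tt=tool();print(Tt); im=eyes.read_camera("wrist"); np.save("w2.npy",im);np.save("w2T.npy",Tt)
K,T=cam("wrist",Tt); u,v=proj(K,T,[.553,-.249,.21])[0].astype(int); print(u,v)
im=cv2.cvtColor(im,cv2.COLOR_RGB2BGR)
cv2.imwrite("pics/w2.png",cv2.resize(im[60:240,134:374],None,fx=3.333,fy=3.333,interpolation=cv2.INTER_CUBIC))
E
```

```text
2.95
[[ 0.0065  0.1207  0.9927  0.5457]
 [ 0.0062  0.9927 -0.1207 -0.2421]
 [-1.      0.0069  0.0057  0.3612]
 [ 0.      0.      0.      1.    ]]
246 180
```

View pics/w2.png

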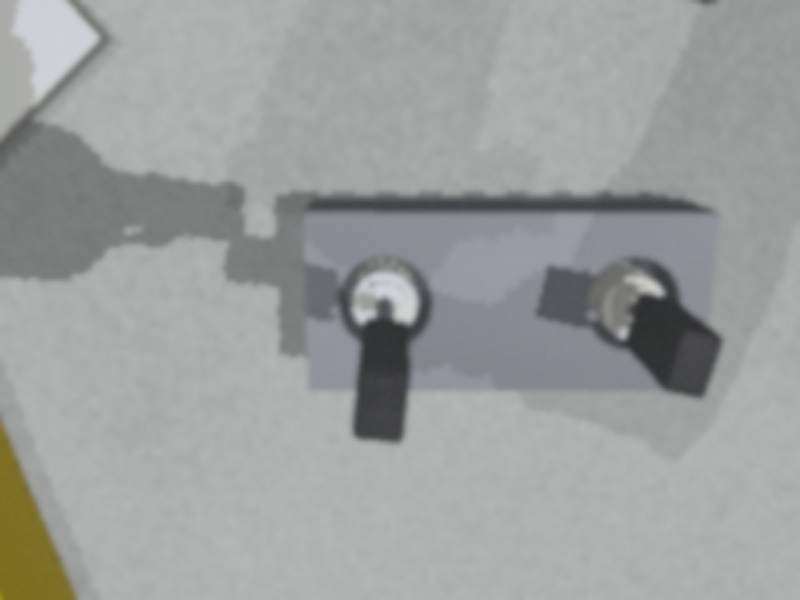

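The crop shows the long brush's well centred at (385,302). Its handle runs from (385,320) to a top face around (381,408), with the 16 mm side roughly along the jaw axis. I'll fit the handle silhouette to that.

```bash
cat > fit.py <<'E'
from h import *
from scipy.optimize import minimize
Tt=np.load("w2T.npy"); K,T=cam("wrist",Tt); im=np.load("w2.npy"); x0,y0,f=134,60,8
crop=cv2.resize(im[150:202,228:270],None,fx=f,fy=f,interpolation=cv2.INTER_CUBIC).max(2)
m=(crop<85); n,l,st,_=cv2.connectedComponentsWithStats(m.astype(np.uint8))
m[:int((168-157+0)*0)]=0
def sil(p,hx=.012,hy=.008):
    x,y,yaw=p[0]/1e3,p[1]/1e3,p[2]
    c,s=np.cos(yaw),np.sin(yaw)
    P=[(x+c*a-s*b,y+s*a+c*b,z) for a in(-hx,hx) for b in(-hy,hy) for z in(.14,.21)]
    q=(proj(K,T,P)-[228,150]+.5)*f
    return cv2.convexHull(q.astype(np.float32))
def cost(p):
    r=np.zeros(m.shape,np.uint8); cv2.fillPoly(r,[sil(p).astype(int)],1)
    y1=int((158-150)*f); return (r[y1:].astype(bool)^m[y1:]).sum()/f/f
b=min((minimize(cost,[553+a,-249+c,yw],method="Nelder-Mead",options=dict(initial_simplex=np.array([553+a,-249+c,yw])+np.array([[0,0,0],[4,0,0],[0,4,0],[0,0,.15]]))) for a in(-3,3) for c in(-3,3) for yw in(-.2,0.)),key=lambda r:r.fun)
print(b.x,np.degrees(b.x[2]),b.fun,m.sum()/f/f)
s=10/3; print("well",hit(K,T,np.array([(385,303)])/s+[x0,y0],.055)); cs=hit(K,T,np.array([(306,211),(715,213),(716,389),(308,389)])/s+[x0,y0],.055); print(cs,cs.mean(0))
vis=np.stack([crop]*3,-1).copy(); vis[m]=vis[m]//2+[60,0,0]; cv2.polylines(vis,[sil(b.x).astype(int)],True,(0,0,255),1); cv2.imwrite("pics/fit.png",vis.astype(np.uint8))
E
python3 fit.py
```

```text
[ 552.6746 -247.3452   -0.2083] -11.93362599208979 78.703125 527.34375
well [[ 0.5558 -0.2472  0.055 ]]
[[ 0.5119 -0.2759  0.055 ]
 [ 0.5341 -0.1012  0.055 ]
 [ 0.6135 -0.1025  0.055 ]
 [ 0.5908 -0.2869  0.055 ]] [ 0.5626 -0.1916  0.055 ]
```

View pics/fit.png

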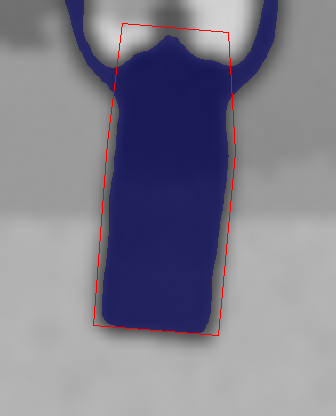

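```bash
python3 - <<'E'
from h import *
y=np.radians(-11)
plan(pose([.553,-.247,.176],[0,0,-1],[-np.sin(y),np.cos(y),0]),n=8)
E
```

```text
8 rows
travel [[2.31, -0.12, 0.08], [2.31, -0.11, 0.08], [2.31, -0.11, 0.09], [2.31, -0.11, 0.09], [2.31, -0.1, 0.09], [2.31, -0.1, 0.09], [2.31, -0.1, 0.1], [2.31, -0.09, 0.1]]
turn [[0.009, 0.001, -0.001]] each
```

>>> apply_moves(
  travel=[
    [2.3,-0.12,0.08],
    [2.3,-0.11,0.08],
    [2.3,-0.11,0.09],
    [2.3,-0.11,0.09],
    [2.3,-0.1,0.09],
    [2.3,-0.1,0.09],
    [2.3,-0.1,0.1],
    [2.3,-0.1,0.1],
  ],
  turn=[
    [0.009,0.001,-0.001],
    [0.009,0.001,-0.001],
    [0.009,0.001,-0.001],
    [0.009,0.001,-0.001],
    [0.009,0.001,-0.001],
    [0.009,0.001,-0.001],
    [0.009,0.001,-0.001],
    [0.009,0.001,-0.001],
  ],
  grip=[0,0,0,0,0,0,0,0],
)

```text
t: 3.67
eef_pos: [0.5607, -0.2367, 0.1755]
tool_rot: [0.708, 0.068, 0.7, -0.063]
contact_force: [0.1, 0.1, 1.0]
gripper_width: 0.997
```

```bash
python3 - <<'E'
from h import *
print(tool(),status.get_obs()["contact_force"])
y=np.radians(-11)
plan(pose([.553,-.247,.176],[0,0,-1],[-np.sin(y),np.cos(y),0]))
im=eyes.read_camera("wrist");cv2.imwrite("pics/w3.png",im[100:384,100:412,::-1])
E
```

```text
[[ 0.0113  0.1854  0.9826  0.5607]
 [ 0.0056  0.9826 -0.1855 -0.2367]
 [-0.9999  0.0076  0.0101  0.1755]
 [ 0.      0.      0.      1.    ]] [0.1369 0.0536 0.9845]
1 rows
travel [[-0.06, -1.15, -0.57]]
turn [[0.005, 0.01, -0.008]] each
```

View pics/w3.png

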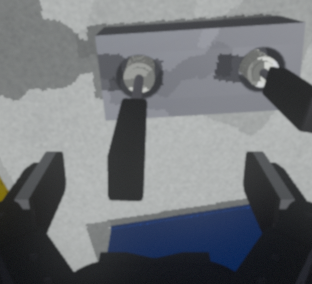

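>>> apply_moves(
  travel=[
    [0,-0.6,-0.3],
    [0,-0.6,-0.3],
    [0,0,0],
  ],
  turn=[
    [0.005,0.01,-0.008],
    [0,0,0],
    [0,0,0],
  ],
  grip=[0,0,0],
)

```text
t: 3.97
eef_pos: [0.5498, -0.2427, 0.1702]
tool_rot: [0.7, 0.067, 0.708, -0.065]
contact_force: [0.2, -0.6, -0.7]
gripper_width: 1.001
```

```bash
python3 - <<'E'
from h import *
y=np.radians(-11)
plan(pose([.553,-.247,.176],[0,0,-1],[-np.sin(y),np.cos(y),0]))
Tt=tool();im=eyes.read_camera("wrist");K,T=cam("wrist",Tt)
c,s=np.cos(y),np.sin(y)
for off in (0,):
  q=proj(K,T,[(.553+c*a-s*b,-.247+s*a+c*b,z) for z in(.21,.14) for a,b in((-.012,-.008),(-.012,.008),(.012,.008),(.012,-.008))])
v=cv2.resize(im[150:330,140:370,::-1],None,fx=3,fy=3,interpolation=cv2.INTER_CUBIC)
for k in(0,4): cv2.polylines(v,[((q[k:k+4]-[140,150]+.5)*3).astype(int)],True,(0,0,255),1)
cv2.imwrite("pics/w4.png",v)
E
```

```text
1 rows
travel [[-0.59, -0.37, 0.39]]
turn [[0.005, -0.012, -0.001]] each
```

View pics/w4.png

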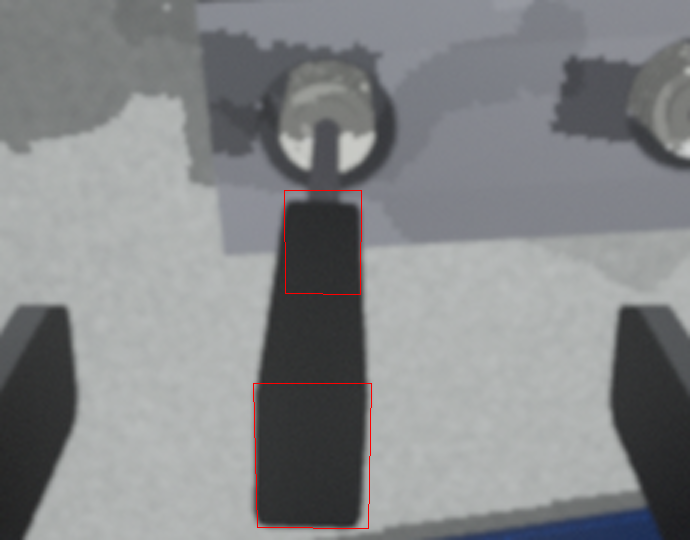

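The model overlay matches the handle to about 1 px. I'll correct the pose, then grip.

>>> apply_moves(
  travel=[
    [-0.5,-0.4,0.3],
    [0,0,0],
    [0,0,0],
  ],
  turn=[
    [0.005,-0.012,0],
    [0,0,0],
    [0,0,0],
  ],
  grip=[0,0,0],
)

```text
t: 4.27
eef_pos: [0.5549, -0.2475, 0.1795]
tool_rot: [0.707, 0.068, 0.701, -0.067]
contact_force: [-0.8, 0.2, 0.8]
gripper_width: 0.996
```

```bash
python3 - <<'E'
from h import *
y=np.radians(-11)
plan(pose([.553,-.247,.176],[0,0,-1],[-np.sin(y),np.cos(y),0]));print(tool())
E
```

```text
1 rows
travel [[0.35, 0.01, -0.2]]
turn [[0.0, 0.008, -0.002]] each
[[ 0.0085  0.1906  0.9816  0.5549]
 [ 0.0001  0.9817 -0.1906 -0.2475]
 [-1.      0.0017  0.0083  0.1795]
 [ 0.      0.      0.      1.    ]]
```

>>> apply_moves(
  travel=[
    [0.2,0,-0.2],
    [0,0,0],
    [0,0,0],
    [0,0,0],
    [0,0,0],
    [0,0,0],
    [0,0,0],
    [0,0,0],
  ],
  turn=[
    [0,0.008,0],
    [0,0,0],
    [0,0,0],
    [0,0,0],
    [0,0,0],
    [0,0,0],
    [0,0,0],
    [0,0,0],
  ],
  grip=[0.3,0.6,0.9,1,1,1,1,1],
  newtons=70,
)

```text
t: 4.93
eef_pos: [0.5539, -0.2478, 0.1794]
tool_rot: [0.705, 0.068, 0.703, -0.067]
contact_force: [-0.1, 0.4, 0.4]
gripper_width: 0.165
```

```bash
python3 - <<'E'
from h import *
o=status.get_obs();print(tool(),o["contact_force"],o["torque"],o["gripper_width"])
E
```

```text
[[ 0.0035  0.1909  0.9816  0.5539]
 [ 0.0009  0.9816 -0.1909 -0.2478]
 [-1.      0.0016  0.0033  0.1794]
 [ 0.      0.      0.      1.    ]] [-0.141   0.388   0.4216] [ 0.0133 -0.0133  0.0233] 0.16503741315235865
```

>>> apply_moves(
  travel=[
    [-2,0,0],
    [-4,0,0],
    [-4,0,0],
    [-4,0,0],
    [-4,0,0],
    [-3,0,0],
  ],
  turn=[
    [0,0,0],
    [0,0,0],
    [0,0,0],
    [0,0,0],
    [0,0,0],
    [0,0,0],
  ],
  grip=[1,1,1,1,1,1],
)

```text
t: 5.43
eef_pos: [0.5484, -0.245, 0.387]
tool_rot: [0.697, 0.07, 0.71, -0.066]
contact_force: [1.7, -0.5, -0.8]
gripper_width: 0.171
```

```bash
cat >> h.py <<'E'
M=np.array([.5755,.2025,.145]);_y=np.radians(-15);_l=np.radians(36)
A=np.array([-np.sin(_l)*np.cos(_y),-np.sin(_l)*np.sin(_y),np.cos(_l)]);E1=np.array([-np.sin(_y),np.cos(_y),0]);L=.1694
def ins(depth): return pose(M+A*(L-depth),-A,E1)
def tip():
    "tip depth and lateral (along E1, and E2 upward-forward) vs sleeve axis, angle err deg"
    T=tool();p=T[:3,3]+L*T[:3,0]-M;E2=np.cross(E1,A)
    return np.round([-p@A*1e3,p@E1*1e3,p@E2*1e3,np.degrees(np.arccos(min(1,-T[:3,0]@A)))],1)
E
python3 - <<'E'
from h import *
print(tool(),status.get_obs()["gripper_width"]); plan(ins(-.04))
E
```

```text
[[-0.0184  0.1913  0.9814  0.5484]
 [ 0.0064  0.9815 -0.1912 -0.245 ]
 [-0.9998  0.0027 -0.0193  0.387 ]
 [ 0.      0.      0.      1.    ]] 0.17139720136997208
13 rows
travel [[0.59, 3.48, -1.39], [0.52, 3.48, -1.43], [0.44, 3.47, -1.47], [0.36, 3.46, -1.51], [0.28, 3.46, -1.55], [0.19, 3.45, -1.57], [0.11, 3.44, -1.6], [0.02, 3.43, -1.62], [-0.07, 3.42, -1.64], [-0.16, 3.42, -1.65], [-0.24, 3.41, -1.66], [-0.33, 3.4, -1.66], [-0.42, 3.39, -1.66]]
turn [[0.005, -0.05, -0.002]] each
```

>>> apply_moves(
  travel=[
    [0.6,3.5,-1.4],
    [0.5,3.5,-1.4],
    [0.4,3.5,-1.5],
    [0.4,3.5,-1.5],
    [0.3,3.5,-1.5],
    [0.2,3.5,-1.6],
    [0.1,3.4,-1.6],
  ],
  turn=[
    [0.005,-0.05,0],
    [0.005,-0.05,0],
    [0.005,-0.05,0],
    [0.005,-0.05,0],
    [0.005,-0.05,0],
    [0.005,-0.05,0],
    [0.005,-0.05,0],
  ],
  grip=[1,1,1,1,1,1,1],
)

```text
t: 6.02
eef_pos: [0.5064, 0.0111, 0.3565]
tool_rot: [0.819, 0.073, 0.561, -0.099]
contact_force: [1.0, -0.4, -1.3]
gripper_width: 0.171
```

```bash
python3 - <<'E'
from h import *
plan(ins(-.04))
E
```

```text
6 rows
travel [[0.07, 3.4, -1.86], [-0.02, 3.4, -1.87], [-0.11, 3.39, -1.87], [-0.2, 3.39, -1.87], [-0.29, 3.39, -1.86], [-0.38, 3.38, -1.85]]
turn [[0.002, -0.043, -0.003]] each
```

>>> apply_moves(
  travel=[
    [0.1,3.4,-1.9],
    [0,3.4,-1.9],
    [-0.1,3.4,-1.9],
    [-0.2,3.4,-1.9],
    [-0.3,3.4,-1.9],
    [-0.4,3.4,-1.9],
    [0,0,0],
    [0,0,0],
  ],
  turn=[
    [0,-0.043,0],
    [0,-0.043,0],
    [0,-0.043,0],
    [0,-0.043,0],
    [0,-0.043,0],
    [0,-0.043,0],
    [0,0,0],
    [0,0,0],
  ],
  grip=[1,1,1,1,1,1,1,1],
)

```text
t: 6.68
eef_pos: [0.4424, 0.2541, 0.3118]
tool_rot: [0.889, 0.061, 0.443, -0.097]
contact_force: [0.1, -0.1, -0.4]
gripper_width: 0.17
```

```bash
python3 - <<'E'
from h import *
plan(ins(-.04)); print(tip(),tool(),status.get_obs()["t"])
im=eyes.read_camera("wrist");K,T=cam("wrist"); 
t=np.linspace(0,2*np.pi,60)[:,None];E2=np.cross(E1,A);X=tool()
v=cv2.resize(im[:,:,::-1],(800,600),interpolation=cv2.INTER_CUBIC)
def cir(c,r,e1,e2,col): cv2.polylines(v,[((proj(K,T,c+r*(np.cos(t)*e1+np.sin(t)*e2))+.5)/.64).astype(int)],True,col,1)
cir(M,.027,E1,E2,(0,0,255));cir(M,.021,E1,E2,(0,255,0))
cir(X[:3,3]+L*X[:3,0],.014,X[:3,1],X[:3,2],(255,0,0))
cv2.imwrite("pics/w5.png",v)
E
```

```text
1 rows
travel [[0.87, -1.6, 1.65]]
turn [[0.013, 0.015, -0.037]] each
[-49.2  21.7 -14.4   2.3] [[ 0.5881  0.227   0.7763  0.4424]
 [-0.1192  0.9736 -0.1945  0.2541]
 [-0.8     0.0218  0.5997  0.3118]
 [ 0.      0.      0.      1.    ]] 6.6833
```

View pics/w5.png

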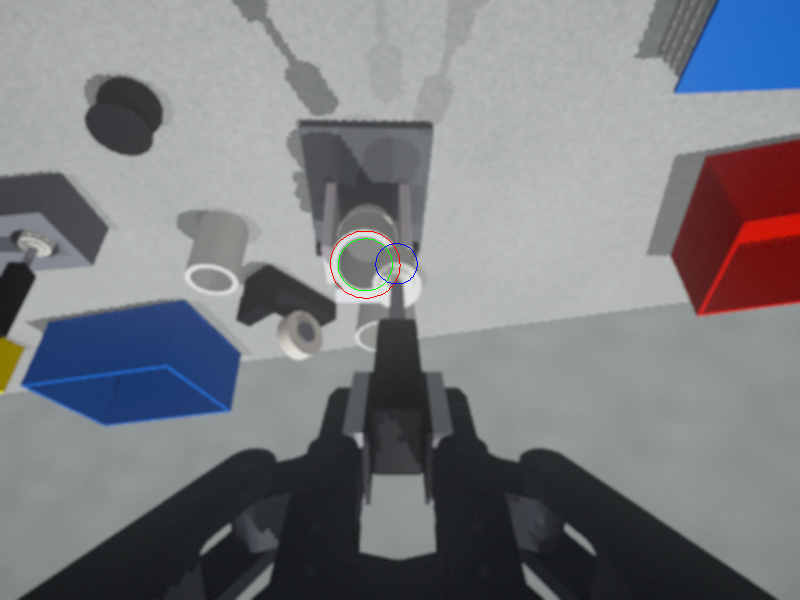

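The brush looks coaxial in the hand: head near (398,280), modelled tip ring at (397,263), mouth ring at (365,264). I'll correct the alignment now.

>>> apply_moves(
  travel=[
    [0.2,-0.8,0.8],
    [0.2,-0.8,0.8],
    [0,0,0],
    [0,0,0],
  ],
  turn=[
    [0.01,0.01,-0.02],
    [0,0,-0.017],
    [0,0,0],
    [0,0,0],
  ],
  grip=[1,1,1,1],
)

```text
t: 7.07
eef_pos: [0.4548, 0.2304, 0.3181]
tool_rot: [0.884, 0.059, 0.449, -0.119]
contact_force: [-0.8, -0.2, -1.6]
gripper_width: 0.166
```

```bash
python3 - <<'E'
from h import *
plan(ins(-.03)); print(tip())
E
```

```text
1 rows
travel [[1.34, 0.44, -0.16]]
turn [[-0.001, 0.002, 0.004]] each
[-43.4  -5.1   1.9   0.3]
```

>>> apply_moves(
  travel=[
    [1,0.4,-0.15],
    [1,0,0],
    [0,0,0],
    [0,0,0],
  ],
  turn=[
    [0,0.002,0.004],
    [0,0,0],
    [0,0,0],
    [0,0,0],
  ],
  grip=[1,1,1,1],
)

```text
t: 7.4
eef_pos: [0.4678, 0.2296, 0.2994]
tool_rot: [0.883, 0.061, 0.45, -0.118]
contact_force: [-1.0, -0.4, -0.4]
gripper_width: 0.17
```

```bash
python3 - <<'E'
from h import *
plan(ins(0)); print(tip(),status.get_obs()["contact_force"])
Tt=tool();im=eyes.read_camera("wrist");K,T=cam("wrist",Tt); 
t=np.linspace(0,2*np.pi,60)[:,None];E2=np.cross(E1,A);X=Tt
v=cv2.resize(im[120:240,180:340,::-1],None,fx=5,fy=5,interpolation=cv2.INTER_CUBIC)
def cir(c,r,e1,e2,col): cv2.polylines(v,[((proj(K,T,c+r*(np.cos(t)*e1+np.sin(t)*e2))+.5-[180,120])*5).astype(int)],True,col,1)
cir(M,.027,E1,E2,(0,0,255));cir(M,.021,E1,E2,(0,255,0))
cir(X[:3,3]+L*X[:3,0],.014,X[:3,1],X[:3,2],(255,0,0));cir(X[:3,3]+(L-.05)*X[:3,0],.014,X[:3,1],X[:3,2],(255,255,0))
cv2.imwrite("pics/w6.png",v)
E
```

```text
1 rows
travel [[2.08, 0.18, -0.09]]
turn [[-0.004, 0.0, 0.001]] each
[-20.8  -1.9   0.9   0.1] [-1.0005 -0.3812 -0.364 ]
```

View pics/w6.png

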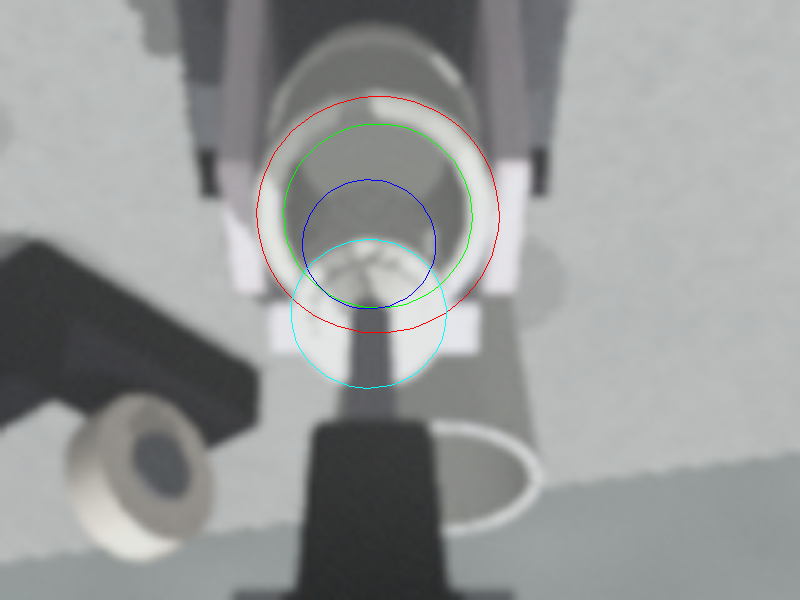

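Overlay and picture agree, so I'm inserting.

>>> apply_moves(
  travel=[
    [0.8,0.2,-0.1],
    [1,0,0],
    [1,0,0],
    [1,0,0],
    [1,0,0],
    [0,0,0],
  ],
  turn=[
    [0,0,0],
    [0,0,0],
    [0,0,0],
    [0,0,0],
    [0,0,0],
    [0,0,0],
  ],
  grip=[1,1,1,1,1,1],
)

```text
t: 7.95
eef_pos: [0.4971, 0.2241, 0.2552]
tool_rot: [0.883, 0.06, 0.45, -0.117]
contact_force: [-0.6, -0.3, -0.5]
gripper_width: 0.168
```

```bash
python3 - <<'E'
from h import *
plan(ins(.065)); print(tip(),status.get_obs()["contact_force"],status.get_obs()["contact_force"]@A)
E
```

```text
1 rows
travel [[3.26, -0.06, 0.11]]
turn [[-0.003, -0.001, 0.001]] each
[32.4  0.5 -1.2  0. ] [-0.6418 -0.2711 -0.5395] -0.11336470429701505
```

>>> apply_moves(
  travel=[
    [0.9,0,0.1],
    [0.9,0,0],
    [0.8,0,0],
    [0.8,0,0],
    [0,0,0],
  ],
  turn=[
    [0,0,0],
    [0,0,0],
    [0,0,0],
    [0,0,0],
    [0,0,0],
  ],
  grip=[1,1,1,1,1],
)

```text
t: 8.37
eef_pos: [0.5195, 0.2178, 0.2247]
tool_rot: [0.883, 0.06, 0.451, -0.118]
contact_force: [-0.6, 0.2, -0.5]
gripper_width: 0.172
```

>>> apply_moves(
  travel=[
    [0.3,0,0],
    [0.3,0,0],
    [0,0,0],
    [0,0,0],
  ],
  turn=[
    [0,0,0],
    [0,0,0],
    [0,0,0],
    [0,0,0],
  ],
  grip=[1,1,1,1],
)

```text
t: 8.7
eef_pos: [0.5233, 0.217, 0.2191]
tool_rot: [0.883, 0.06, 0.451, -0.118]
contact_force: [-0.3, -0.2, -0.9]
gripper_width: 0.172
```

```bash
python3 - <<'E'
from h import *
f=status.get_obs()["contact_force"]; print(tip(),f,f@A)
E
```

```text
[77.6  0.2 -0.4  0.1] [-0.2822 -0.2329 -0.8926] -0.5973238184881712
```

>>> apply_moves(
  travel=[
    [0.25,0,0],
    [0.25,0,0],
    [0,0,0],
    [0,0,0],
  ],
  turn=[
    [0,0,0],
    [0,0,0],
    [0,0,0],
    [0,0,0],
  ],
  grip=[1,1,1,1],
)

```text
t: 9.03
eef_pos: [0.5265, 0.2169, 0.2156]
tool_rot: [0.883, 0.061, 0.45, -0.117]
contact_force: [-0.4, 0.2, -0.6]
gripper_width: 0.174
```

>>> apply_moves(
  travel=[
    [0.25,0,0],
    [0.25,0,0],
    [0,0,0],
    [0,0,0],
  ],
  turn=[
    [0,0,0],
    [0,0,0],
    [0,0,0],
    [0,0,0],
  ],
  grip=[1,1,1,1],
)

```text
t: 9.37
eef_pos: [0.5297, 0.2162, 0.2114]
tool_rot: [0.883, 0.061, 0.45, -0.117]
contact_force: [-0.4, -0.1, -0.8]
gripper_width: 0.173
```

>>> apply_moves(
  travel=[
    [0.25,0,0],
    [0.25,0,0],
    [0,0,0],
    [0,0,0],
  ],
  turn=[
    [0,0,0],
    [0,0,0],
    [0,0,0],
    [0,0,0],
  ],
  grip=[1,1,1,1],
)

```text
t: 9.7
eef_pos: [0.5328, 0.2154, 0.2068]
tool_rot: [0.883, 0.061, 0.45, -0.117]
contact_force: [1.1, -0.0, 0.2]
gripper_width: 0.172
```

```bash
python3 - <<'E'
from h import *
f=status.get_obs()["contact_force"]; print(tip(),f,f@A)
E
```

```text
[93.2  1.5  0.2  0. ] [ 1.051  -0.0173  0.2398] -0.4053486914047068
```

>>> apply_moves(
  travel=[
    [0.2,-0.1,0],
    [0.2,0,0],
    [0,0,0],
    [0,0,0],
  ],
  turn=[
    [0,0,0],
    [0,0,0],
    [0,0,0],
    [0,0,0],
  ],
  grip=[1,1,1,1],
)

```text
t: 10.03
eef_pos: [0.535, 0.2139, 0.2034]
tool_rot: [0.883, 0.061, 0.45, -0.116]
contact_force: [-0.6, 0.1, 0.3]
gripper_width: 0.174
```

```bash
python3 - <<'E'
from h import *
f=status.get_obs()["contact_force"]; print(tip(),f,f@A)
E
```

```text
[97.4  0.7  0.3  0.1] [-0.5789  0.1181  0.3492] 0.6291112516166072
```

>>> apply_moves(
  travel=[
    [0.2,0,0],
    [0.2,0,0],
    [0,0,0],
    [0,0,0],
  ],
  turn=[
    [0,0,0],
    [0,0,0],
    [0,0,0],
    [0,0,0],
  ],
  grip=[1,1,1,1],
)

```text
t: 10.37
eef_pos: [0.537, 0.2138, 0.2009]
tool_rot: [0.884, 0.061, 0.449, -0.116]
contact_force: [-4.4, -0.0, 4.7]
gripper_width: 0.172
```

```bash
python3 - <<'E'
from h import *
f=status.get_obs()["contact_force"]; print(tip(),f,f@A,f@E1)
E
```

```text
[100.6   1.2   0.6   0.1] [-4.4458 -0.0449  4.7351] 6.348095776924717 -1.1940157025043405
```

Contact at about 98 mm depth, with about 6.5 N axial force. I'll hold, then draw back 7.5 cm.

>>> apply_moves(
  travel=[
    [0,0,0],
    [0,0,0],
    [0,0,0],
    [0,0,0],
    [0,0,0],
    [0,0,0],
  ],
  turn=[
    [0,0,0],
    [0,0,0],
    [0,0,0],
    [0,0,0],
    [0,0,0],
    [0,0,0],
  ],
  grip=[1,1,1,1,1,1],
)

```text
t: 10.87
eef_pos: [0.5365, 0.2139, 0.2015]
tool_rot: [0.884, 0.061, 0.449, -0.116]
contact_force: [-4.7, -0.4, 3.9]
gripper_width: 0.174
```

>>> apply_moves(
  travel=[
    [-1.2,-0.1,0],
    [-1.2,0,0],
    [-1.2,0,0],
    [-1.2,0,0],
    [-1.2,0,0],
    [-1,0,0],
    [0,0,0],
    [0,0,0],
  ],
  turn=[
    [0,0,0],
    [0,0,0],
    [0,0,0],
    [0,0,0],
    [0,0,0],
    [0,0,0],
    [0,0,0],
    [0,0,0],
  ],
  grip=[1,1,1,1,1,1,1,1],
)

```text
t: 11.53
eef_pos: [0.4962, 0.2226, 0.2577]
tool_rot: [0.883, 0.06, 0.45, -0.117]
contact_force: [0.3, -0.3, -0.2]
gripper_width: 0.172
```

```bash
python3 - <<'E'
from h import *
o=status.get_obs();f=o["contact_force"]; print(tip(),f,f@A,o["gripper_width"]);plan(ins(.025))
E
```

```text
[30.1 -1.2 -0.1  0.1] [ 0.2524 -0.3036 -0.2117] -0.3607294858534055 0.17221103749379352
1 rows
travel [[-0.51, 0.11, -0.01]]
turn [[-0.003, -0.001, 0.001]] each
```

>>> apply_moves(
  travel=[
    [-0.5,0.1,0],
    [0,0,0],
    [0,0,0],
    [0,0,0],
  ],
  turn=[
    [0,0,0],
    [0,0,0],
    [0,0,0],
    [0,0,0],
  ],
  grip=[1,1,1,1],
)

```text
t: 11.87
eef_pos: [0.494, 0.2234, 0.2604]
tool_rot: [0.883, 0.06, 0.451, -0.118]
contact_force: [0.4, 0.0, -1.4]
gripper_width: 0.169
```

```bash
python3 - <<'E'
from h import *
print(tip())
E
```

```text
[26.5 -1.4 -0.6  0.2]
```

>>> apply_moves(
  travel=[
    [1,0,0],
    [1.2,0,0],
    [1.2,0,0],
    [1.2,0,0],
    [1.2,0,0],
    [0.8,0,0],
    [0,0,0],
    [0,0,0],
  ],
  turn=[
    [0,0,0],
    [0,0,0],
    [0,0,0],
    [0,0,0],
    [0,0,0],
    [0,0,0],
    [0,0,0],
    [0,0,0],
  ],
  grip=[1,1,1,1,1,1,1,1],
)

```text
t: 12.53
eef_pos: [0.5356, 0.212, 0.1992]
tool_rot: [0.882, 0.059, 0.452, -0.118]
contact_force: [-5.9, 1.3, 7.3]
gripper_width: 0.174
```

```bash
python3 - <<'E'
from h import *
o=status.get_obs();f=o["contact_force"]; print(tip(),f,f@A,o["gripper_width"]);plan(ins(.1005))
E
```

```text
[101.4  -1.7  -2.    0.3] [-5.9362  1.3365  7.2624] 9.449048631803514 0.17365638043225498
1 rows
travel [[-0.1, 0.11, 0.13]]
turn [[-0.001, -0.004, 0.003]] each
```

>>> apply_moves(
  travel=[
    [-0.1,0.1,0.1],
    [0,0,0],
    [0,0,0],
    [0,0,0],
    [0,0,0],
    [0,0,0],
    [0,0,0],
  ],
  turn=[
    [0,0,0],
    [0,0,0],
    [0,0,0],
    [0,0,0],
    [0,0,0],
    [0,0,0],
    [0,0,0],
  ],
  grip=[1,1,1,1,1,1,1],
)

```text
t: 13.12
eef_pos: [0.5352, 0.2129, 0.2012]
tool_rot: [0.882, 0.059, 0.452, -0.119]
contact_force: [-3.7, -0.4, 3.0]
gripper_width: 0.171
```

```bash
python3 - <<'E'
from h import *
o=status.get_obs();f=o["contact_force"]; print(tip(),f,f@A,o["gripper_width"])
E
```

```text
[99.4 -1.3 -1.2  0.4] [-3.6693 -0.4142  3.0486] 4.4866387594122275 0.17098165245523636
```

>>> apply_moves(
  travel=[
    [-1.2,0,0],
    [-1.2,0,0],
    [-1.2,0,0],
    [-1.2,0,0],
    [-1.2,0,0],
    [-1.1,0,0],
    [0,0,0],
    [0,0,0],
  ],
  turn=[
    [0,0,0],
    [0,0,0],
    [0,0,0],
    [0,0,0],
    [0,0,0],
    [0,0,0],
    [0,0,0],
    [0,0,0],
  ],
  grip=[1,1,1,1,1,1,1,1],
)

```text
t: 13.78
eef_pos: [0.4941, 0.2232, 0.2593]
tool_rot: [0.882, 0.058, 0.453, -0.119]
contact_force: [-0.5, 0.2, -1.6]
gripper_width: 0.175
```

```bash
python3 - <<'E'
from h import *
o=status.get_obs();f=o["contact_force"]; print(tip(),f,f@A,o["gripper_width"]);plan(ins(.025))
E
```

```text
[27.6 -2.3 -1.8  0.5] [-0.4628  0.2355 -1.5535] -0.958212207974848 0.17503900579570691
1 rows
travel [[-0.26, 0.11, 0.07]]
turn [[-0.0, -0.006, 0.007]] each
```

>>> apply_moves(
  travel=[
    [-0.25,0.2,0.1],
    [0,0,0],
    [0,0,0],
  ],
  turn=[
    [0,-0.006,0.006],
    [0,0,0],
    [0,0,0],
  ],
  grip=[1,1,1],
)

```text
t: 14.03
eef_pos: [0.4944, 0.2249, 0.2613]
tool_rot: [0.883, 0.059, 0.45, -0.117]
contact_force: [0.6, -0.0, -1.0]
gripper_width: 0.173
```

```bash
python3 - <<'E'
from h import *
print(tip())
E
```

```text
[25.8  0.3  0.3  0.1]
```

>>> apply_moves(
  travel=[
    [1,0,0],
    [1.2,0,0],
    [1.2,0,0],
    [1.2,0,0],
    [1,0,0],
    [0.5,0,0],
    [0,0,0],
    [0,0,0],
  ],
  turn=[
    [0,0,0],
    [0,0,0],
    [0,0,0],
    [0,0,0],
    [0,0,0],
    [0,0,0],
    [0,0,0],
    [0,0,0],
  ],
  grip=[1,1,1,1,1,1,1,1],
)

```text
t: 14.7
eef_pos: [0.5326, 0.2116, 0.2021]
tool_rot: [0.882, 0.057, 0.452, -0.119]
contact_force: [-0.5, 0.4, 0.9]
gripper_width: 0.172
```

```bash
python3 - <<'E'
from h import *
o=status.get_obs();f=o["contact_force"]; print(tip(),f,f@A,o["gripper_width"]);plan(ins(.1005))
E
```

```text
[97.5 -3.6 -2.6  0.5] [-0.4992  0.3731  0.9024] 1.0702153579229312 0.17239655357772146
1 rows
travel [[0.3, 0.23, 0.19]]
turn [[0.001, -0.004, 0.008]] each
```

>>> apply_moves(
  travel=[
    [0.15,0.2,0.2],
    [0.15,0,0],
    [0,0,0],
    [0,0,0],
    [0,0,0],
  ],
  turn=[
    [0,-0.004,0.007],
    [0,0,0],
    [0,0,0],
    [0,0,0],
    [0,0,0],
  ],
  grip=[1,1,1,1,1],
)

```text
t: 15.12
eef_pos: [0.5348, 0.2125, 0.2014]
tool_rot: [0.883, 0.059, 0.45, -0.117]
contact_force: [-4.2, -0.6, 2.3]
gripper_width: 0.169
```

```bash
python3 - <<'E'
from h import *
o=status.get_obs();f=o["contact_force"]; print(tip(),f,f@A,o["gripper_width"])
E
```

```text
[99.1 -1.1 -0.8  0.1] [-4.1855 -0.6173  2.2882] 4.133664495417002 0.16938735345708078
```

Third press: 4.1 N. I'll push slightly more, hold, and withdraw fully.

>>> apply_moves(
  travel=[
    [0.1,0,0],
    [0,0,0],
    [0,0,0],
    [0,0,0],
    [0,0,0],
    [0,0,0],
    [0,0,0],
  ],
  turn=[
    [0,0,0],
    [0,0,0],
    [0,0,0],
    [0,0,0],
    [0,0,0],
    [0,0,0],
    [0,0,0],
  ],
  grip=[1,1,1,1,1,1,1],
)

```text
t: 15.7
eef_pos: [0.5347, 0.2124, 0.2014]
tool_rot: [0.884, 0.059, 0.45, -0.116]
contact_force: [-4.7, -1.7, 2.6]
gripper_width: 0.169
```

```bash
python3 - <<'E'
from h import *
o=status.get_obs();f=o["contact_force"]; print(tip(),f@A)
E
```

```text
[99.1 -1.  -0.7  0. ] 4.495684235333567
```

>>> apply_moves(
  travel=[
    [-1.2,0,0],
    [-1.2,0,0],
    [-1.2,0,0],
    [-1.2,0,0],
    [-1.2,0,0],
    [-1.2,0,0],
    [0,0,0],
  ],
  turn=[
    [0,0,0],
    [0,0,0],
    [0,0,0],
    [0,0,0],
    [0,0,0],
    [0,0,0],
    [0,0,0],
  ],
  grip=[1,1,1,1,1,1,1],
)

```text
t: 16.28
eef_pos: [0.4945, 0.2254, 0.2622]
tool_rot: [0.884, 0.06, 0.45, -0.115]
contact_force: [0.4, 1.0, -0.6]
gripper_width: 0.17
```

```bash
python3 - <<'E'
from h import *
o=status.get_obs();f=o["contact_force"]; print(tip(),f@A); plan(ins(-.05))
E
```

```text
[25.1  1.6  0.9  0.2] -0.544502651549178
2 rows
travel [[-3.76, -0.04, -0.04], [-3.76, -0.05, -0.04]]
turn [[0.0, 0.0, -0.002]] each
```

>>> apply_moves(
  travel=[
    [-3,0,0],
    [-3,0,0],
    [-2,0,0],
    [0,0,0],
  ],
  turn=[
    [0,0,0],
    [0,0,0],
    [0,0,0],
    [0,0,0],
  ],
  grip=[1,1,1,1],
)

```text
t: 16.62
eef_pos: [0.4477, 0.2372, 0.3286]
tool_rot: [0.883, 0.059, 0.45, -0.115]
contact_force: [-0.3, 0.4, -0.3]
gripper_width: 0.169
```

```bash
cat >> h.py <<'E'
W=np.array([.556,-.247])
def well(z,yaw=-11):
    y=np.radians(yaw); return pose([*W,z],[0,0,-1],[-np.sin(y),np.cos(y),0])
E
python3 - <<'E'
from h import *
print(tip()); plan(well(.36),n=15)
E
```

```text
[-56.9   0.8   0.8   0.1]
15 rows
travel [[0.73, -2.93, 1.36], [0.66, -2.94, 1.38], [0.6, -2.95, 1.39], [0.54, -2.95, 1.4], [0.48, -2.96, 1.41], [0.41, -2.97, 1.42], [0.35, -2.97, 1.42], [0.29, -2.98, 1.42], [0.22, -2.99, 1.42], [0.16, -2.99, 1.41], [0.1, -3.0, 1.4], [0.04, -3.01, 1.39], [-0.03, -3.01, 1.38], [-0.09, -3.02, 1.36], [-0.15, -3.03, 1.35]]
turn [[-0.004, 0.042, 0.001]] each
```

>>> apply_moves(
  travel=[
    [0.5,-2.9,1.4],
    [0.4,-2.9,1.4],
    [0.4,-2.9,1.4],
    [0.3,-3,1.4],
    [0.3,-3,1.4],
    [0.2,-3,1.4],
    [0.1,-3,1.4],
    [0.1,-3,1.4],
  ],
  turn=[
    [-0.004,0.042,0],
    [-0.004,0.042,0],
    [-0.004,0.042,0],
    [-0.004,0.042,0],
    [-0.004,0.042,0],
    [-0.004,0.042,0],
    [-0.004,0.042,0],
    [-0.004,0.042,0],
  ],
  grip=[1,1,1,1,1,1,1,1],
)

```text
t: 17.28
eef_pos: [0.5004, -0.0241, 0.3577]
tool_rot: [0.795, 0.06, 0.597, -0.089]
contact_force: [1.1, -0.3, -0.6]
gripper_width: 0.171
```

```bash
python3 - <<'E'
from h import *
plan(well(.37),n=7)
E
```

```text
7 rows
travel [[0.27, -2.94, 1.44], [0.2, -2.95, 1.44], [0.14, -2.95, 1.43], [0.08, -2.96, 1.43], [0.01, -2.96, 1.42], [-0.05, -2.97, 1.41], [-0.11, -2.97, 1.4]]
turn [[-0.003, 0.04, 0.002]] each
```

>>> apply_moves(
  travel=[
    [0.2,-2.9,1.4],
    [0.2,-2.9,1.4],
    [0.1,-2.9,1.4],
    [0,-2.9,1.4],
    [0,-2.9,1.4],
    [-0.1,-2.9,1.4],
    [-0.1,-2.9,1.4],
    [0,0,0],
  ],
  turn=[
    [-0.003,0.04,0.002],
    [-0.003,0.04,0.002],
    [-0.003,0.04,0.002],
    [-0.003,0.04,0.002],
    [-0.003,0.04,0.002],
    [-0.003,0.04,0.002],
    [-0.003,0.04,0.002],
    [0,0,0],
  ],
  grip=[1,1,1,1,1,1,1,1],
)

```text
t: 17.95
eef_pos: [0.5533, -0.271, 0.366]
tool_rot: [0.697, 0.068, 0.709, -0.079]
contact_force: [-0.4, 0.6, -0.8]
gripper_width: 0.174
```

```bash
python3 - <<'E'
from h import *
print(tool());plan(well(.27),n=5)
E
```

```text
[[-0.0178  0.207   0.9782  0.5533]
 [-0.014   0.9782 -0.2072 -0.271 ]
 [-0.9997 -0.0174 -0.0146  0.366 ]
 [ 0.      0.      0.      1.    ]]
5 rows
travel [[1.91, 0.51, -0.02], [1.91, 0.51, -0.02], [1.92, 0.5, -0.03], [1.92, 0.49, -0.03], [1.92, 0.49, -0.03]]
turn [[-0.003, -0.003, 0.003]] each
```

>>> apply_moves(
  travel=[
    [1.9,0.5,0],
    [1.9,0.5,0],
    [1.9,0.5,0],
    [1.9,0.5,0],
    [1.4,0.4,0],
    [0,0,0],
    [0,0,0],
  ],
  turn=[
    [-0.003,-0.003,0.003],
    [-0.003,-0.003,0.003],
    [-0.003,-0.003,0.003],
    [-0.003,-0.003,0.003],
    [-0.003,-0.003,0.003],
    [0,0,0],
    [0,0,0],
  ],
  grip=[1,1,1,1,1,1,1],
)

```text
t: 18.53
eef_pos: [0.5531, -0.2613, 0.2626]
tool_rot: [0.698, 0.067, 0.708, -0.083]
contact_force: [0.1, -0.7, 0.1]
gripper_width: 0.172
```

```bash
python3 - <<'E'
from h import *
print(tool());plan(well(.245),n=2)
Tt=tool();im=eyes.read_camera("wrist");K,T=cam("wrist",Tt)
t=np.linspace(0,2*np.pi,60)[:,None];X=Tt
v=cv2.resize(im[100:240,174:334,::-1],None,fx=4,fy=4,interpolation=cv2.INTER_CUBIC)
def cir(c,r,e1,e2,col): cv2.polylines(v,[((proj(K,T,c+r*(np.cos(t)*e1+np.sin(t)*e2))+.5-[174,100])*4).astype(int)],True,col,1)
cir(np.array([*W,.055]),.0205,np.array([1,0,0]),np.array([0,1,0]),(0,255,0))
cir(X[:3,3]+L*X[:3,0],.014,X[:3,1],X[:3,2],(255,0,0));cir(X[:3,3]+(L-.05)*X[:3,0],.014,X[:3,1],X[:3,2],(255,255,0))
cv2.imwrite("pics/w7.png",v)
E
```

```text
[[-0.0153  0.2106  0.9775  0.5531]
 [-0.0205  0.9773 -0.2109 -0.2613]
 [-0.9997 -0.0232 -0.0106  0.2626]
 [ 0.      0.      0.      1.    ]]
2 rows
travel [[0.87, 0.75, 0.0], [0.87, 0.74, 0.0]]
turn [[-0.01, -0.005, 0.012]] each
```

View pics/w7.png

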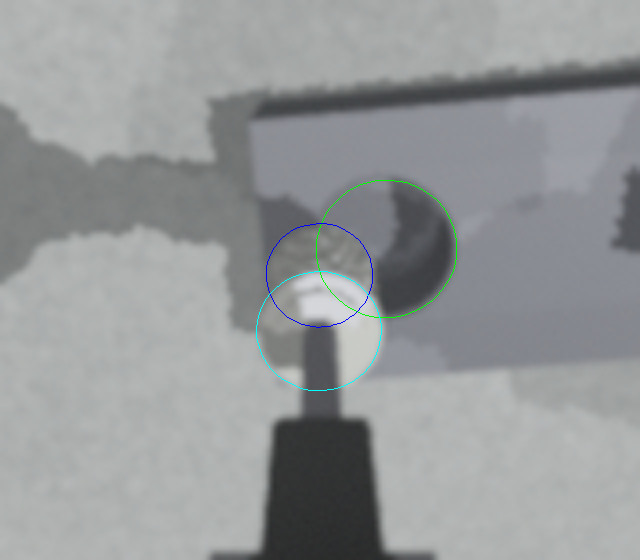

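The well overlay matches the real rim within about 1 px. The brush tip is 15 mm to the side of it, so I'll correct that before lowering.

>>> apply_moves(
  travel=[
    [0,0.8,0],
    [0,0.8,0],
    [0,0,0],
    [0,0,0],
  ],
  turn=[
    [-0.01,-0.005,0.012],
    [-0.01,-0.005,0.012],
    [0,0,0],
    [0,0,0],
  ],
  grip=[1,1,1,1],
)

```text
t: 18.92
eef_pos: [0.5579, -0.2457, 0.2652]
tool_rot: [0.705, 0.068, 0.702, -0.067]
contact_force: [-0.3, -0.0, -0.1]
gripper_width: 0.168
```

```bash
python3 - <<'E'
from h import *
X=tool();print(X, X[:3,3]+L*X[:3,0]);plan(well(.25),n=1)
E
```

```text
[[ 0.0045  0.1903  0.9817  0.5579]
 [ 0.0007  0.9817 -0.1903 -0.2457]
 [-1.      0.0016  0.0043  0.2652]
 [ 0.      0.      0.      1.    ]] [ 0.5586 -0.2456  0.0958]
1 rows
travel [[1.52, -0.16, -0.17]]
turn [[0.001, 0.004, -0.002]] each
```

>>> apply_moves(
  travel=[
    [0.8,-0.2,-0.25],
    [1,0,0],
    [1,0,0],
    [1,0,0],
    [0,0,0],
    [0,0,0],
  ],
  turn=[
    [0,0.004,0],
    [0,0,0],
    [0,0,0],
    [0,0,0],
    [0,0,0],
    [0,0,0],
  ],
  grip=[1,1,1,1,1,1],
)

```text
t: 19.42
eef_pos: [0.5549, -0.2478, 0.2238]
tool_rot: [0.704, 0.068, 0.703, -0.067]
contact_force: [-0.1, -1.8, -0.3]
gripper_width: 0.169
```

```bash
python3 - <<'E'
from h import *
X=tool();print(X[:3,3]+L*X[:3,0],status.get_obs()["contact_force"]);plan(well(.18),n=1)
E
```

```text
[ 0.5551 -0.2476  0.0544] [-0.076  -1.7641 -0.2649]
1 rows
travel [[4.38, 0.09, 0.09]]
turn [[0.0, 0.001, -0.001]] each
```

>>> apply_moves(
  travel=[
    [0.8,0.1,0.1],
    [0.8,0,0],
    [0.8,0,0],
    [0.8,0,0],
    [0.5,0,0],
    [0,0,0],
    [0,0,0],
  ],
  turn=[
    [0,0,0],
    [0,0,0],
    [0,0,0],
    [0,0,0],
    [0,0,0],
    [0,0,0],
    [0,0,0],
  ],
  grip=[1,1,1,1,1,1,1],
)

```text
t: 20.0
eef_pos: [0.5561, -0.2468, 0.1819]
tool_rot: [0.704, 0.068, 0.704, -0.067]
contact_force: [-1.3, -0.8, -0.9]
gripper_width: 0.171
```

```bash
python3 - <<'E'
from h import *
X=tool();print(X[:3,3]+L*X[:3,0],status.get_obs()["contact_force"]);plan(well(.1794),n=1)
E
```

```text
[ 0.5561 -0.2466  0.0125] [-1.2886 -0.7845 -0.8962]
1 rows
travel [[0.25, -0.02, -0.0]]
turn [[0.0, -0.0, -0.001]] each
```

>>> apply_moves(
  travel=[
    [0.15,0,0],
    [0.1,0,0],
    [0,0,0],
    [0,0,0],
  ],
  turn=[
    [0,0,0],
    [0,0,0],
    [0,0,0],
    [0,0,0],
  ],
  grip=[1,1,1,1],
)

```text
t: 20.33
eef_pos: [0.5566, -0.2471, 0.18]
tool_rot: [0.704, 0.068, 0.703, -0.067]
contact_force: [0.1, 0.4, -0.0]
gripper_width: 0.171
```

>>> apply_moves(
  travel=[
    [0.1,0,0],
    [0.05,0,0],
    [0,0,0],
  ],
  turn=[
    [0,0,0],
    [0,0,0],
    [0,0,0],
  ],
  grip=[1,1,1],
)

```text
t: 20.58
eef_pos: [0.5572, -0.2474, 0.1795]
tool_rot: [0.705, 0.068, 0.703, -0.068]
contact_force: [-0.2, -0.3, 0.2]
gripper_width: 0.174
```

The brush is back at its original height with no measurable contact force, so I'm releasing it gently.

>>> apply_moves(
  travel=[
    [0,0,0],
    [0,0,0],
    [0,0,0],
    [0,0,0],
    [0,0,0],
    [0,0,0],
    [0,0,0],
    [0,0,0],
  ],
  turn=[
    [0,0,0],
    [0,0,0],
    [0,0,0],
    [0,0,0],
    [0,0,0],
    [0,0,0],
    [0,0,0],
    [0,0,0],
  ],
  grip=[0.78,0.74,0.7,0.6,0.4,0.2,0,0],
  newtons=20,
)

```text
t: 21.25
eef_pos: [0.5575, -0.2475, 0.1798]
tool_rot: [0.705, 0.068, 0.702, -0.068]
contact_force: [-0.4, 0.2, -0.4]
gripper_width: 0.942
```

```bash
python3 - <<'E'
from h import *
X=tool();print(X,status.get_obs()["contact_force"],status.get_obs()["gripper_width"])
E
```

```text
[[ 0.0043  0.1906  0.9817  0.5575]
 [-0.0001  0.9817 -0.1906 -0.2475]
 [-1.      0.0007  0.0043  0.1798]
 [ 0.      0.      0.      1.    ]] [-0.4035  0.2035 -0.3515] 0.9421847279624627
```

>>> apply_moves(
  travel=[
    [-1,0,0],
    [-2,0,0],
    [-3,0,0],
    [-3,0,0],
    [-3,0,0],
    [-3,0,0],
    [-2,0,0],
    [0,0,0],
  ],
  turn=[
    [0,0,0],
    [0,0,0],
    [0,0,0],
    [0,0,0],
    [0,0,0],
    [0,0,0],
    [0,0,0],
    [0,0,0],
  ],
  grip=[0,0,0,0,0,0,0,0],
)

```text
t: 21.92
eef_pos: [0.5549, -0.2478, 0.3608]
tool_rot: [0.704, 0.068, 0.703, -0.068]
contact_force: [1.0, -0.5, 0.2]
gripper_width: 1.0
```

```bash
python3 - <<'E'
from h import *
Tt=tool();print(Tt);im=eyes.read_camera("wrist");K,T=cam("wrist",Tt)
v=cv2.resize(im[60:300,94:414,::-1],None,fx=2.5,fy=2.5,interpolation=cv2.INTER_CUBIC)
y=np.radians(-11);c,s=np.cos(y),np.sin(y);h=[.5565,-.247]
q=proj(K,T,[(h[0]+c*a-s*b,h[1]+s*a+c*b,z) for z in(.21,.14) for a,b in((-.012,-.008),(-.012,.008),(.012,.008),(.012,-.008))])
for k in(0,4): cv2.polylines(v,[((q[k:k+4]-[94,60]+.5)*2.5).astype(int)],True,(0,0,255),1)
cv2.imwrite("pics/w8.png",v)
E
```

```text
[[ 0.001   0.1927  0.9813  0.5549]
 [-0.0002  0.9813 -0.1927 -0.2478]
 [-1.     -0.      0.001   0.3608]
 [ 0.      0.      0.      1.    ]]
```

View pics/w8.png

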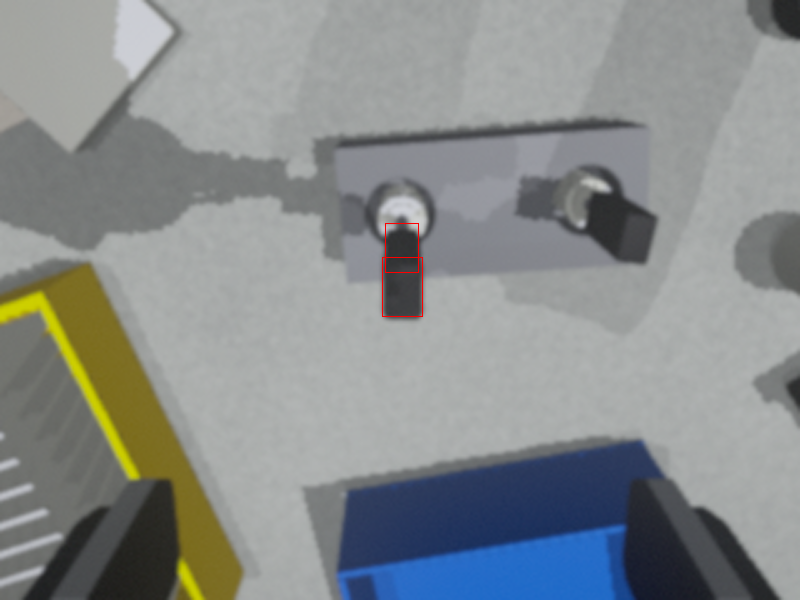

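The long brush stands upright and fully down: the handle model overlays it at (402,290). The short brush looks untouched and the gripper is clear of everything.

```bash
python3 -c "
from station import bot; print(bot.hand_in())"
```

```text
the job is handed in; nothing more can be done
None
```

I scrubbed the white sleeve in the leftmost cradle with three strokes of the long brush. It is back upright in its well, released, and I handed the job in at about 22 s.

- **Strokes:** the bottom showed at about 97–98 mm below the mouth. Each press was held for at least half a second.
  - The force at the end of each hold was about 5.9, 4.5 and 4.5 N.
  - The second stroke came down a little fast and peaked at about 9.4 N before I eased it back.
- **Draw-backs:** between strokes the tip came back to 26.5 and 25.8 mm inside the mouth, so about half of the bristle head was out.
- **Put-back:** the brush went down to the same height it was picked up from, but I felt no clear contact with the well floor before letting go. The last wrist picture shows it upright at the expected depth, with the short brush unmoved and the gripper clear.
- **Not checked:** I did not look again at the bystander items after the last stroke. No contact force suggested that anything was touched.

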